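Take the charged battery pack off its charger

ROBOT

A 6-joint arm with a two-finger parallel gripper is mounted at the origin on the work surface. World frame = base frame: x ahead of the robot, y to its left, z up, the work surface at z = 0. Lengths are in m, angles in degrees, forces in N, time in s.
With the tool pointing down it reaches from about 0.25 to 0.725 m from the base axis. Payload 9.7 kg.
Tool frame: the origin (TCP) lies midway between the tips of the shut fingers; the grasp point (between the pads) lies 19 mm behind it; z points along the fingers, y is the line along which they close (so a half turn about z gives the same grasp; the last joint's range is limited). The gripper opens to 85 mm and grips with 20 to 120 N. Pads are 22 mm wide; open, the fingers measure 114 mm over their backs; the gripper's body (76 mm by 85 mm) begins 54 mm behind the grasp point. The pads swing forward as they close: fully open they stand 13 mm farther back than shut.
Start: joints at [67.609, 4.979, 10.078, 95.1, 0, 90], TCP at [0.21, 0.509, 0.231] pointing down, gripper open.
Joint ranges: [-179.16, 179.16], [-48.56, 103.87], [-65.8, 70.77], [-126.05, 130.52], [-82.76, 87.17], [-180, 180]. Speed limits (degrees/s): [127.2, 127.2, 147.25, 180, 180, 180].

INTERFACE

Orientations are given as [roll, pitch, yaw] about the fixed x, y, z axes, in that order (R = Rz(yaw) Ry(pitch) Rx(roll)).
In Python, from workcell import bot gives the robot as it stands.
- The arm moves only by the shell command python3 -m crank 'ROWS' [FORCE]. ROWS is JSON, a list of rows, each an object with "gripper": the finger opening in mm, from 0 to 85.4; "travel": the shift along the tool's x, y, z in mm, a list of three; "twist": the turn, a rotation vector about the tool's x, y, z in rad, a list of three. In form: [{"gripper": gripper, "travel": [tx, ty, tz], "twist": [rx, ry, rz]}, ...]. A call has 1 to 12 rows; each row shifts and turns the commanded pose from where the row before left it, along the tool's axes as they then stand; what a row does not reach is not made up. A row lasts 1/8 s, in which the tool goes at most 62.5 mm and 10.7 degrees, less where a joint would pass 70% of its speed; a pose out of reach is approached as far as the arm can. A call is refused whole if a number of a shift passes 62.5 or a number of a turn 0.188, either way. A call with a gripper value outside its range is refused whole. The fingers move at their own pace and stop on an object; FORCE is the grip in N (left out, the last holds). Time passes only in rows, so rows that do not move let the fingers close. It gives the time, the measured TCP pose, the force, the opening and the grip force at its end, in the units of the state.
- bot.get_obs(): the state, without advancing time (a new reading comes with each control period).
- bot.camera(name): name is "scene" or "top"; returns the picture (400x640x3 uint8, red, green, blue); there is no depth.
- bot.calibration(name): a dict with "vfov" (degrees; the focal length in pixels is half the picture's height over the tangent of half this angle, whatever the lens; pixels are square), "cx", "cy" (the principal point, pixels), "k1" (the pictures are not rectified: a ray, as slopes to the right and down, at radius r is drawn at 1 + k1 r^2 times it, then the intrinsics apply), "camera_from_world" (4x4, takes a point from world to camera coordinates). Camera axes: x right, y down, z forward; pixel columns grow to the right and rows downward; lengths in m; the calibration is good to about 2 mm. A picture is of the moment at which its call begins. calibration takes no time and is no camera call.
- bot.job_done(): hands the job in; it is judged then, once.
The state is a dict: "time": time; "q": joint angles; "qd": joint speeds; "joint_efforts": joint torques, N m; "ee_pos": TCP position; "tcp_rot": TCP orientation; "wrist_force": force on the tool from outside, world axes, zero at the start; "torque": the same for the moment, N m; "opening": finger opening in m; "grasp_force": force on a finger pad.
Only numpy, scipy, OpenCV 4.12 (cv2) and the standard library are available. Lean on these libraries where they do the work, as an engineer would, in place of code of your own. Each camera call takes 0.05 s, during which the arm holds its last target. There are 200 camera calls.

TASK

One of the two chargers on the bench shows green lamps: its battery pack is full. First switch that charger off by pushing its red toggle over towards the pack, then squeeze the pack's two orange side catches fully in between the fingers and lift the pack straight out; finish still holding it by the squeezed catches, upright and still, with its foot at least 5 cm above the charger's top. Leave the amber-lamp charger, its pack and the other things on the bench alone.

Things in the scene. Friction and masses are not known exactly. Their poses are not given: they have to be found in the camera images.
- charger_green: charger with green lamps: grey box 170 x 96 x 60 mm (its x, y, z), blue side stripes. Origin: centre of its underside on the bench; z up, x from switch end to pack end. On its flat top: red toggle at x = -45 mm, y = 0; bay with the pack at x = +35 mm, y = 0; nearly flush green lamps, a round one at x = -62, y = +34 mm and a bar across the end at x = +76 mm
- charger_amber: identical charger, but with amber lamps; same origin and axes. To be left alone
- switch_green (a joint): red toggle of the green-lamp charger, rad: 0 = on (leaning to the charger's -x, away from the pack), 1.0 = off (leaning to +x, towards the pack); about 2 N at the tip moves it and it stays where left. Paddle 24 mm wide (y), 6 mm thick, 36 mm long; turns about a level axis along the charger's y at x = -45 mm, 58 mm above the bench. May start up to 0.12
- switch_amber (a joint): the same toggle on the amber-lamp charger. To be left alone
- switch_green_tip (a point): the middle of the outer end of the green-lamp charger's red toggle paddle, 36 mm from its turning axis (90 mm above the bench when on or off)
- pack_green_mid (a point): middle of the green-lamp charger's pack, half-way between its two catches and half-way up them; 92 mm above the bench when seated, z up, x and y as the charger's. Orange ribbed thumb pads on the +y and -y sides, each 26 mm wide (x), 36 mm tall, centred at this height, faces 29 mm from here: 58 mm across both, 44 mm squeezed in. Free space beside them down to the charger's top, 32 mm below
- pack_amber_mid (a point): the same point of the identical pack in the amber-lamp charger. To be left alone
- pack_green: that black pack, about 0.4 kg; origin: centre of its foot's underside, 80 mm below the middle point, z up. Head 66 x 40 mm (x, y), 50 to 106 mm above the origin; foot 52 x 44 mm, standing 48 mm deep in the bay with 2 mm play. Toes on the catches hook under the bay's rim: it cannot be lifted until both catches are squeezed in
- catch_green_left (a joint): how far the left (+y side) catch of the green-lamp charger's pack is pushed in, m: 0 = out (hooked), 0.007 = fully in; it clears the rim from about 0.005. Sprung: 2.4 N to start it, 6.6 N to hold it fully in; it springs out when let go
- catch_green_right (a joint): how far the right (-y side) catch of the green-lamp charger's pack is pushed in, m: 0 = out (hooked), 0.007 = fully in; it clears the rim from about 0.005. Sprung: 2.4 N to start it, 6.6 N to hold it fully in; it springs out when let go
- cap: an orange cup-shaped plastic pipe cap standing open side up, 60 mm across, 48 mm tall, origin at the centre of its underside; bystander
- tin: a blue and white tin, 62 mm across, 86 mm tall, origin at the centre of its underside; bystander
- driver: a screwdriver with an orange handle lying on the bench, about 200 mm long, along its own x; bystander
Not all that is in view belongs to the job. Leave any turquoise look-alike of the charger_green alone.

How it is judged:
By the outcome, as a careful person would: the job done as asked, in the order asked, and still so for the second after the job is handed in, while the arm keeps its last pose, push and grip.
It also fails if it takes over 48 s, if anything falls off the work surface, if the arm or the gripper's body presses on something with over 40 N, if the wrist force passes 120 N, or if a joint passes its speed limit or range.

## Working session

There is one attempt and no reset: what is moved stays moved. The work goes in short steps, Python scripts to look and compute and a shell command to move; the robot and the scene stay as the last step left them, time stands still between calls to the robot, and variables do not carry over. Pictures are saved under pics/ and viewed, at most 10 in all, crops included, and the job is handed in when it is done.

```bash
mkdir -p pics; python3 - <<'E'
from workcell import bot
import cv2
for n in("scene","top"):
    cv2.imwrite(f"pics/{n}0.png",bot.camera(n)[...,::-1])
    c=bot.calibration(n);print({k:(v if k!="camera_from_world" else [[round(float(a),4) for a in r] for r in v]) for k,v in c.items()})
o=bot.get_obs();print(o["ee_pos"],o["tcp_rot"],o["time"])
E
```

```text
{'vfov': 49.73386603271079, 'cx': 318.8186274353869, 'cy': 195.63348475792222, 'k1': 0.0010974581852275344, 'camera_from_world': [[0.2032, 0.979, -0.0147, -0.1261], [0.7356, -0.1626, -0.6577, -0.3509], [-0.6462, 0.1229, -0.7532, 1.6616], [0.0, 0.0, 0.0, 1.0]]}
{'vfov': 49.230450836368306, 'cx': 318.2771821167638, 'cy': 198.86357833865955, 'k1': -0.024766665310482414, 'camera_from_world': [[0.0098, -0.9999, 0.0076, -0.017], [-0.9826, -0.011, -0.1854, 0.5556], [0.1854, -0.0057, -0.9826, 1.3181], [0.0, 0.0, 0.0, 1.0]]}
[0.20944007 0.5083633  0.23066519] [-1.79934442e+02 -4.28346981e-04  1.57609013e+02] 0.1
```

View pics/top0.png

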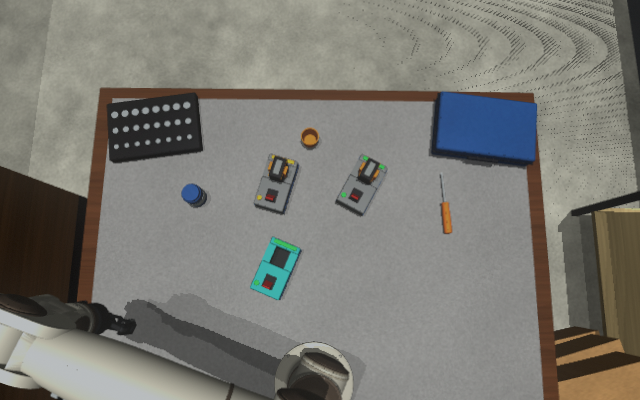

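View pics/scene0.png

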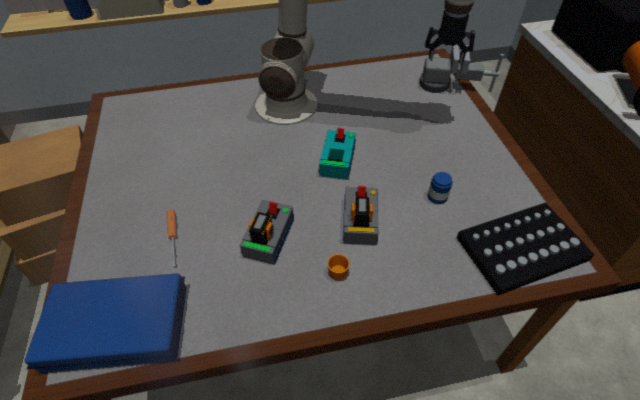

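Top view: the green-lamp charger is at about (361,185) and the amber one at (276,183). In the scene view green is at about (268,230). The turquoise decoy sits nearer the base. Next I'll enlarge the green charger in both views.

```bash
python3 - <<'E'
import cv2,numpy as np
t=cv2.imread("pics/top0.png")[148:220,330:394];s=cv2.imread("pics/scene0.png")[196:268,236:300]
f=lambda a:cv2.resize(a,None,fx=6,fy=6,interpolation=cv2.INTER_CUBIC)
cv2.imwrite("pics/c0.png",np.hstack([f(t),f(s)]))
E
```

```text
(no output)
```

View pics/c0.png

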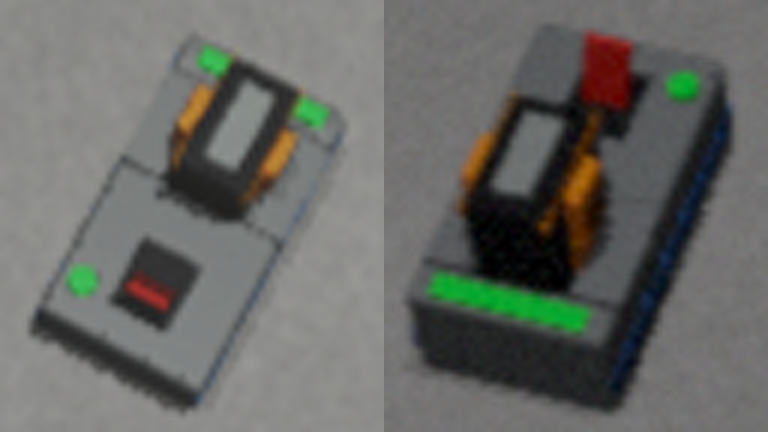

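Left crop (top view) shows the lamp at (82,281), the pack top at (241,122) and the front corners at (38,312) and (193,393). Right crop (scene view) shows the lamp at (683,86), the bar centre at (508,302), the pack top at (530,150) and the toggle tip at (608,37). I'll fit the pose from these.

```bash
cat >h.py <<'E'
import numpy as np,cv2
from workcell import bot
def proj(n,P):
    c=bot.calibration(n);T=np.array(c["camera_from_world"]);f=200/np.tan(np.radians(c["vfov"]/2))
    K=np.array([[f,0,c["cx"]],[0,f,c["cy"]],[0,0,1.]])
    return cv2.projectPoints(np.asarray(P,float).reshape(-1,1,3),cv2.Rodrigues(T[:3,:3])[0],T[:3,3],K,np.array([c["k1"],0,0,0.]))[0][:,0]
def W(p,L):
    x,y,a=p;L=np.array(L)/1000.;c,s=np.cos(a),np.sin(a)
    return np.c_[x+c*L[:,0]-s*L[:,1],y+s*L[:,0]+c*L[:,1],L[:,2]]
E
python3 - <<'E'
from h import *
from scipy.optimize import least_squares as ls
tl=[(-62,34,60),(35,0,118),(-85,48,60),(-85,-48,60)];tp=np.array([(82,281),(241,122),(38,312),(193,393)])
sl=[(-62,34,60),(76,0,60),(35,0,118),(-61.5,0,90)];sp=np.array([(299,86),(124,302),(146,150),(224,37)])
g=lambda p,o:(p+.5)/6-.5+np.array(o)
tp=g(tp,(330,148));sp=g(sp,(236,196))
ft=lambda p:(proj("top",W(p,tl))-tp).ravel();fs=lambda p:(proj("scene",W(p,sl))-sp).ravel()
for f in(ft,fs,lambda p:np.r_[ft(p),fs(p)]):
    r=ls(f,[.5,-.1,-.3]);print(r.x.round(4),np.degrees(r.x[2]).round(2),r.fun.round(1))
p=r.x
print(W(p,[(-45,0,58),(-61.5,0,90),(35,0,92)]).round(4))
o=bot.get_obs();print(o["ee_pos"],o["tcp_rot"],o["q"])
E
```

```text
[ 0.6077 -0.1477 -0.4948] -28.35 [-0.2  0.  -0.5  0.6 -0.3 -1.   1.   0.3]
[ 0.607  -0.1455 -0.4875] -27.93 [-0.1  0.2  0.3 -0.  -0.4  0.4  0.2 -0.7]
[ 0.6075 -0.1463 -0.4865] -27.87 [-0.6  0.2 -1.   0.7 -0.6 -0.7  0.8  0.3 -0.4  0.4 -0.   0.2 -0.7  0.6
 -0.1 -0.5]
[[ 0.5677 -0.1253  0.058 ]
 [ 0.5531 -0.1176  0.09  ]
 [ 0.6384 -0.1627  0.092 ]]
[0.20944007 0.5083633  0.23066519] [-1.79934442e+02 -4.28346981e-04  1.57609013e+02] [6.76086574e+01 5.00823437e+00 1.00405552e+01 9.50978784e+01
 4.27939541e-04 8.99996437e+01]
```

Fit: charger at (0.6075, -0.146), yaw -27.9°. With tool yaw at 152.1°, tool x = charger -x and tool y = charger +y. First I'll turn the tool, close the fingers and head over.

```bash
cat >>h.py <<'E'
P0=(.6075,-.1463,-.4865)
def st(goal=None,p=P0):
    o=bot.get_obs();x,y,a=p;d=(o["ee_pos"]-[x,y,0])*1000
    c=np.array([np.cos(a)*d[0]+np.sin(a)*d[1],-np.sin(a)*d[0]+np.cos(a)*d[1],d[2]])
    print("t",o["time"],"charger-frame mm",c.round(1),"rot",np.round(o["tcp_rot"],2),"F",np.round(o["wrist_force"],1),"open",o["opening"],"grip",o["grasp_force"])
    if goal is not None:
        g=np.array(goal)-c; print("tool travel",np.round([-g[0],g[1],-g[2]],1))
E
python3 -m crank '[{"gripper":0,"travel":[0,0,0],"twist":[0,0,0.096]},{"gripper":0,"travel":[-45,-31,0],"twist":[0,0,0]},{"gripper":0,"travel":[-47,-32,0],"twist":[0,0,0]},{"gripper":0,"travel":[-47,-32,0],"twist":[0,0,0]},{"gripper":0,"travel":[-47,-32,0],"twist":[0,0,0]},{"gripper":0,"travel":[-47,-32,0],"twist":[0,0,0]},{"gripper":0,"travel":[-47,-32,0],"twist":[0,0,0]},{"gripper":0,"travel":[-47,-32,0],"twist":[0,0,0]},{"gripper":0,"travel":[-47,-32,0],"twist":[0,0,0]},{"gripper":0,"travel":[-47,-32,0],"twist":[0,0,0]},{"gripper":0,"travel":[-47,-32,0],"twist":[0,0,0]},{"gripper":0,"travel":[0,0,0],"twist":[0,0,0]}]'; python3 -c "
from h import *
st((-92,0,130))"
```

```text
time: 1.6
ee_pos: [0.4747, 0.0047, 0.2303]
tcp_rot: [-179.9, -0.1, 151.8]
wrist_force: [-0.2, 0.1, -0.3]
opening: -0.0
grasp_force: 0.0
t 1.6 charger-frame mm [-188.    71.4  230.3] rot [-1.7994e+02 -6.0000e-02  1.5183e+02] F [-0.2  0.1 -0.3] open -4.598681218922339e-05 grip 0.0
tool travel [-96.  -71.4 100.3]
```

```bash
python3 -m crank '[{"gripper":0,"travel":[-40,-30,30],"twist":[0,0,-0.005]},{"gripper":0,"travel":[-36,-26,35],"twist":[0,0,0]},{"gripper":0,"travel":[-20,-15,35],"twist":[0,0,0]},{"gripper":0,"travel":[0,0,0],"twist":[0,0,0]},{"gripper":0,"travel":[0,0,0],"twist":[0,0,0]}]'; python3 - <<'E'
from h import *
st((-90,0,78))
t=bot.camera("top");s=bot.camera("scene")
f=lambda a:cv2.resize(a,None,fx=5,fy=5,interpolation=cv2.INTER_CUBIC)[...,::-1]
cv2.imwrite("pics/c1.png",np.hstack([f(t[130:230,320:400]),f(s[170:270,230:310])]))
E
```

```text
time: 2.22
ee_pos: [0.5258, -0.0989, 0.1323]
tcp_rot: [180.0, 0.0, 152.4]
wrist_force: [0.7, 0.4, 0.6]
opening: 0.0002
grasp_force: 0.0
t 2.225 charger-frame mm [-94.4   3.7 132.3] rot [1.7998e+02 2.0000e-02 1.5243e+02] F [0.7 0.4 0.6] open 0.00023504520561921235 grip 0.0
tool travel [-4.4 -3.7 54.3]
```

View pics/c1.png

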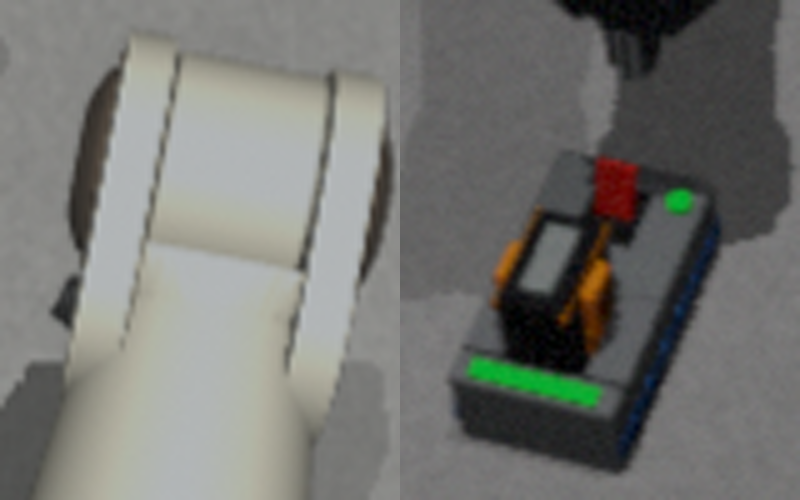

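The scene crop shows the shut fingers at (632,70), behind the toggle at (615,190) and lined up with it. The arm blocks the top view. I'll lower here and push.

```bash
python3 -m crank '[{"gripper":0,"travel":[0,-4,30],"twist":[0,0,-0.004]},{"gripper":0,"travel":[0,0,24],"twist":[0,0,0]},{"gripper":0,"travel":[0,0,0],"twist":[0,0,0]},{"gripper":0,"travel":[-8,0,0],"twist":[0,0,0]},{"gripper":0,"travel":[-8,0,0],"twist":[0,0,0]},{"gripper":0,"travel":[0,0,0],"twist":[0,0,0]}]'; python3 -c "
from h import *
st((-47,0,78))"
```

```text
time: 3.08
ee_pos: [0.5392, -0.1111, 0.078]
tcp_rot: [180.0, 0.1, 152.6]
wrist_force: [0.3, -0.2, -0.5]
opening: -0.0
grasp_force: 0.0
t 3.075 charger-frame mm [-76.9  -0.8  78. ] rot [1.7998e+02 6.0000e-02 1.5261e+02] F [ 0.3 -0.2 -0.5] open -2.9178954010732707e-06 grip 0.0
tool travel [-29.9   0.8  -0. ]
```

```bash
python3 -m crank '[{"gripper":0,"travel":[-6,0,0],"twist":[0,0,0.008]},{"gripper":0,"travel":[-6,0,0],"twist":[0,0,0]},{"gripper":0,"travel":[-6,0,0],"twist":[0,0,0]},{"gripper":0,"travel":[-5,0,0],"twist":[0,0,0]},{"gripper":0,"travel":[-3,0,0],"twist":[0,0,0]},{"gripper":0,"travel":[0,0,0],"twist":[0,0,0]}]'; python3 -c "
from h import *
st((-46,0,78))"
python3 -m crank '[{"gripper":0,"travel":[-2,0,0],"twist":[0,0,0]},{"gripper":0,"travel":[0,0,0],"twist":[0,0,0]}]'; python3 -c "
from h import *
st((-46,0,78))"
```

```text
time: 3.82
ee_pos: [0.5615, -0.123, 0.077]
tcp_rot: [-180.0, 0.0, 152.2]
wrist_force: [-0.1, -1.2, -0.3]
opening: -0.0
grasp_force: 0.0
t 3.825 charger-frame mm [-51.6  -1.   77. ] rot [-179.99    0.    152.16] F [-0.1 -1.2 -0.3] open -4.629924947819689e-05 grip 0.03560972777449933
tool travel [-5.6  1.  -1. ]
time: 4.08
ee_pos: [0.5628, -0.1238, 0.0771]
tcp_rot: [-180.0, -0.0, 152.2]
wrist_force: [-1.0, 0.2, -0.8]
opening: -0.0002
grasp_force: 0.7
t 4.075 charger-frame mm [-50.   -0.9  77.1] rot [-1.7999e+02 -3.0000e-02  1.5217e+02] F [-1.   0.2 -0.8] open -0.0002361411685499504 grip 0.6788084981963038
tool travel [-4.   0.9 -0.9]
```

Force is still low, so I'll keep pushing in small steps until the stop shows.

```bash
for i in 1; do python3 -m crank '[{"gripper":0,"travel":[-2,0,0],"twist":[0,0,0]},{"gripper":0,"travel":[0,0,0],"twist":[0,0,0]}]'|grep -E "ee_pos|wrist"; python3 -m crank '[{"gripper":0,"travel":[-2,0,0],"twist":[0,0,0]},{"gripper":0,"travel":[0,0,0],"twist":[0,0,0]}]'|grep -E "ee_pos|wrist"; done; python3 - <<'E'
from h import *
st((-46,0,78))
s=bot.camera("scene")
cv2.imwrite("pics/c2.png",cv2.resize(s[170:270,230:310],None,fx=5,fy=5,interpolation=cv2.INTER_CUBIC)[...,::-1])
E
```

```text
ee_pos: [0.5649, -0.1248, 0.0773]
wrist_force: [-1.3, 1.3, 0.3]
ee_pos: [0.5655, -0.1251, 0.0772]
wrist_force: [-8.2, 4.0, 2.7]
t 4.575 charger-frame mm [-47.   -0.9  77.2] rot [-1.8000e+02 -1.5000e-01  1.5218e+02] F [-8.2  4.   2.7] open 1.351246004399096e-05 grip 4.465911705046892
tool travel [-1.   0.9 -0.8]
```

View pics/c2.png

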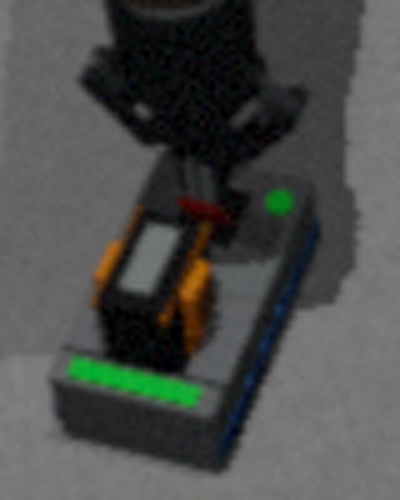

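The toggle (red, at (205,208)) now leans towards the pack, and the force rose to 9 N, so it is on its stop. I'll back off, rise, open and go above the pack.

```bash
python3 -m crank '[{"gripper":0,"travel":[10,0,0],"twist":[0,0,0]},{"gripper":0,"travel":[0,0,-40],"twist":[0,0,0]},{"gripper":85,"travel":[0,0,-40],"twist":[0,0,0]},{"gripper":85,"travel":[-20,1,0],"twist":[0,0,0.001]},{"gripper":85,"travel":[-35,0,0],"twist":[0,0,0]},{"gripper":85,"travel":[-38,0,0],"twist":[0,0,0]},{"gripper":85,"travel":[0,0,0],"twist":[0,0,0]},{"gripper":85,"travel":[0,0,0],"twist":[0,0,0]}]'; python3 - <<'E'
from h import *
st((35,0,70))
s=bot.camera("scene")
t=bot.camera("top")
f=lambda a:cv2.resize(a,None,fx=5,fy=5,interpolation=cv2.INTER_CUBIC)[...,::-1]
cv2.imwrite("pics/c3.png",np.hstack([f(t[130:230,320:400]),f(s[170:270,230:310])]))
E
```

```text
time: 5.62
ee_pos: [0.6401, -0.1635, 0.1573]
tcp_rot: [-180.0, 0.0, 152.1]
wrist_force: [-0.3, -0.8, 0.7]
opening: 0.085
grasp_force: 0.0
t 5.625 charger-frame mm [3.690e+01 1.000e-01 1.573e+02] rot [-1.7999e+02  1.0000e-02  1.5210e+02] F [-0.3 -0.8  0.7] open 0.08502609979325189 grip 0.0
tool travel [ 1.9 -0.1 87.3]
```

View pics/c3.png

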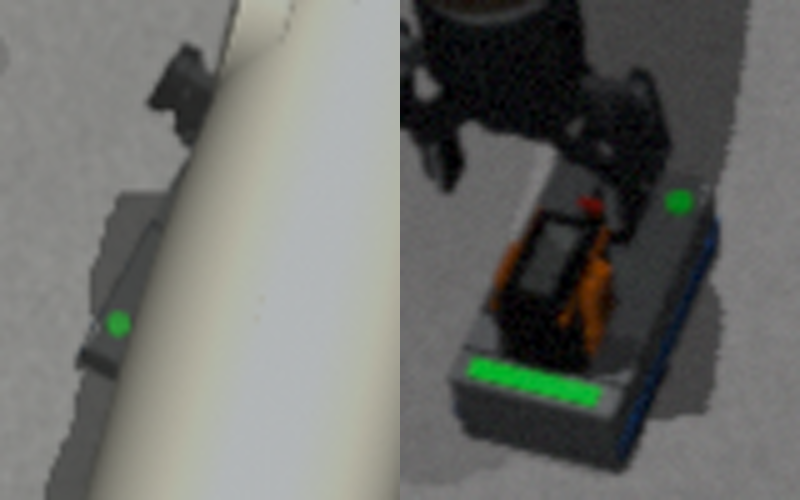

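The open fingers straddle the pack along charger y, at about (440,150) and (625,200) in the crop, as computed. Lowering in two stages.

```bash
python3 -m crank '[{"gripper":85,"travel":[2,0,20],"twist":[0,0,0]},{"gripper":85,"travel":[0,0,20],"twist":[0,0,0]},{"gripper":85,"travel":[0,0,0],"twist":[0,0,0]}]'|grep -E "pos|wrist"; python3 -m crank '[{"gripper":85,"travel":[0,0,15],"twist":[0,0,0]},{"gripper":85,"travel":[0,0,16],"twist":[0,0,0]},{"gripper":85,"travel":[0,0,15],"twist":[0,0,0]},{"gripper":85,"travel":[0,0,0],"twist":[0,0,0]}]'|grep -E "pos|wrist"; python3 -m crank '[{"gripper":62,"travel":[0,0,0],"twist":[0,0,0]},{"gripper":57,"travel":[0,0,0],"twist":[0,0,0]},{"gripper":55,"travel":[0,0,0],"twist":[0,0,0]},{"gripper":55,"travel":[0,0,0],"twist":[0,0,0]}]' 20; python3 -c "
from h import *
st((35,0,70))"
```

```text
ee_pos: [0.6374, -0.1621, 0.1165]
wrist_force: [-0.1, -0.3, -0.1]
ee_pos: [0.6377, -0.1624, 0.0693]
wrist_force: [0.3, -0.0, -1.0]
time: 7.1
ee_pos: [0.639, -0.1628, 0.0722]
tcp_rot: [180.0, 0.1, 152.1]
wrist_force: [-0.8, 0.2, 4.3]
opening: 0.0552
grasp_force: 3.2
t 7.1 charger-frame mm [35.6  0.2 72.2] rot [1.7998e+02 8.0000e-02 1.5211e+02] F [-0.8  0.2  4.3] open 0.055158515316618036 grip 3.2226431742310524
tool travel [ 0.6 -0.2  2.2]
```

Contact is well centred, with almost no sideways force. Squeezing fully.

```bash
python3 -m crank '[{"gripper":48,"travel":[0,0,0],"twist":[0,0,0]},{"gripper":38,"travel":[0,0,0],"twist":[0,0,0]},{"gripper":38,"travel":[0,0,0],"twist":[0,0,0]},{"gripper":38,"travel":[0,0,0],"twist":[0,0,0]},{"gripper":38,"travel":[0,0,0],"twist":[0,0,0]}]' 50; python3 -c "
from h import *
st((35,0,70))"
```

```text
time: 7.72
ee_pos: [0.6396, -0.163, 0.0733]
tcp_rot: [180.0, 0.2, 152.1]
wrist_force: [-0.1, -0.4, 11.5]
opening: 0.0394
grasp_force: 53.8
t 7.725 charger-frame mm [36.2  0.2 73.3] rot [179.97   0.2  152.11] F [-0.1 -0.4 11.5] open 0.03935684085399864 grip 53.798247277736664
tool travel [ 1.2 -0.2  3.3]
```

Grip is 54 N and the catches are in. I'll start the lift slowly and check the pull.

```bash
python3 -m crank '[{"gripper":38,"travel":[0,0,-4],"twist":[0,0,0]},{"gripper":38,"travel":[0,0,-4],"twist":[0,0,0]},{"gripper":38,"travel":[0,0,-4],"twist":[0,0,0]},{"gripper":38,"travel":[0,0,0],"twist":[0,0,0]}]'; python3 - <<'E'
from h import *
s=bot.camera("scene")
cv2.imwrite("pics/c4.png",cv2.resize(s[150:270,220:310],None,fx=5,fy=5,interpolation=cv2.INTER_CUBIC)[...,::-1])
E
```

```text
time: 8.22
ee_pos: [0.6387, -0.1626, 0.0834]
tcp_rot: [180.0, 0.0, 152.1]
wrist_force: [0.4, -0.3, -4.1]
opening: 0.039
grasp_force: 52.4
```

View pics/c4.png

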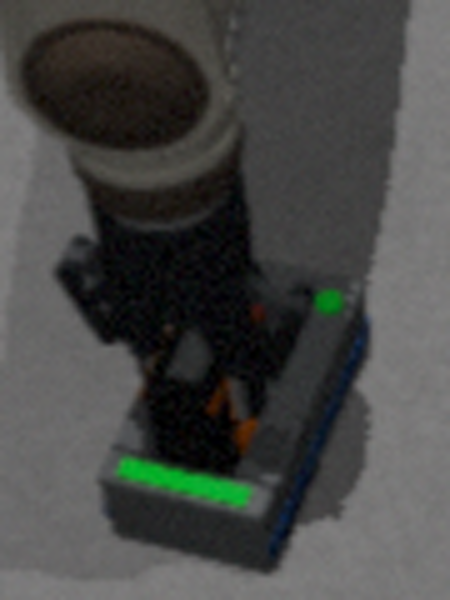

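The pack (about (195,400)) is held between the fingers, and the wrist now carries 4.1 N, which is the pack's weight, so it is free. Lifting straight up.

```bash
python3 -m crank '[{"gripper":38,"travel":[0,0,-8],"twist":[0,0,0]},{"gripper":38,"travel":[0,0,-12],"twist":[0,0,0]},{"gripper":38,"travel":[0,0,-15],"twist":[0,0,0]},{"gripper":38,"travel":[0,0,-15],"twist":[0,0,0]},{"gripper":38,"travel":[0,0,-15],"twist":[0,0,0]},{"gripper":38,"travel":[0,0,-15],"twist":[0,0,0]},{"gripper":38,"travel":[0,0,-15],"twist":[0,0,0]},{"gripper":38,"travel":[0,0,-15],"twist":[0,0,0]},{"gripper":38,"travel":[0,0,-8],"twist":[0,0,0]},{"gripper":38,"travel":[0,0,0],"twist":[0,0,0]},{"gripper":38,"travel":[0,0,0],"twist":[0,0,0]},{"gripper":38,"travel":[0,0,0],"twist":[0,0,0]}]'; python3 - <<'E'
from h import *
s=bot.camera("scene")
cv2.imwrite("pics/c5.png",cv2.resize(s[130:270,200:320],None,fx=4,fy=4,interpolation=cv2.INTER_CUBIC)[...,::-1])
st()
E
```

```text
time: 9.78
ee_pos: [0.6384, -0.1626, 0.2005]
tcp_rot: [-180.0, -0.1, 152.1]
wrist_force: [0.4, -0.0, -3.5]
opening: 0.0395
grasp_force: 52.4
t 9.825 charger-frame mm [ 34.9   0.  200.7] rot [-1.7999e+02 -6.0000e-02  1.5211e+02] F [-0.6 -0.6 -3.9] open 0.03901023366441362 grip 52.38803431391716
```

View pics/c5.png

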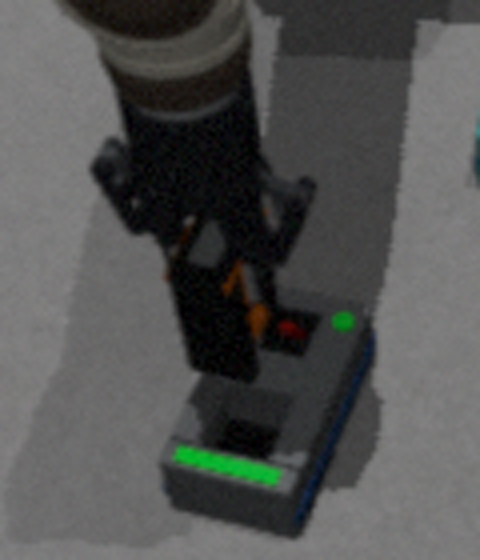

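The pack hangs upright, its foot well above the empty bay at (250,435), and the toggle at (290,328) leans towards the bay (off). Handing in.

```bash
python3 -c "
from workcell import bot
print(bot.job_done())"
```

```text
the job is handed in; nothing more can be done
None
```

The green-lamp charger is switched off, and its pack is out and held upright by the squeezed catches, with its foot about 78 mm above the charger's top; the job was handed in at about 10 s, but the hand-in gave no verdict.

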